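# Slide the reference glass home in the stage pocket

### The job

Pick the round reference glass up from the rubber pad, lay it flat on the near end of the metal plate of the optical stage, and from there slide it along the middle of the plate, without lifting it again, until it drops fully into the shallow round pocket. The plate has been clamped anywhere along its travel, so feel for the pocket and push gently; let go of the glass at the end and leave the bottle, the tube rack and the slide box where they are.

Things in the scene. Friction and masses are not known exactly. Their poses are not given: they have to be found in the camera images.
- disc: The reference glass: a flat round disc, 44 mm in diameter and 10 mm thick, 40 to 80 g, a dark metal mount with a paler glass face. It starts lying flat on the pad. Origin: centre of its underside; z is its axis (up).
- stage: Optical stage, fixed, low. Origin: middle of its underside, at bench height; +x runs from its open near (loading) end to its far end, z up. White base 250 (x) x 152 (y) x 30 mm high; on it a bare aluminium plate, flat top at z = 40 mm. Rails flush with the plate at y = +-62 to 74 mm. Lamp housing 60 mm high at x = 125 to 185 mm. Clamp knob, 14 mm long, on the -y side, lower than the plate.
- load (a point): Point on the plate's top at its near end, stage x = -48 mm, y = 0: where to lay the disc; its centre is then always on the plate and it lies short of the pocket. Axes as the stage's. The plate, 190 (x) x 122 (y) x 10 mm, is clamped rigidly with its middle anywhere from stage x = -30 to +30 mm; this shift is not measured.
- search_mid (a point): Point at plate-top height, stage x = +34 mm, y = 0: middle of where the pocket may be. The one pocket is round, 48 mm wide, 5 mm deep, flat dark floor, centre on the line y = 0, up to 30 mm before or beyond this point. A disc over it drops in by its weight unless pinched (under 1 N slides it till then), then stands 5 mm proud, underside at stage z = 35 mm, and stops against the rigid pocket wall.
- pad: Fixed pale, smooth rubber pad, 110 x 110 mm, 6 mm thick, flat on the bench; the disc lies on it. Origin: centre of its underside.
- bottle: Bystander: white plastic bottle, 52 mm in diameter, 120 mm tall, standing. Origin: centre of its underside.
- rack: Bystander: white test-tube rack with tubes, 70 x 150 mm, 97 mm tall. Origin: centre of its underside.
- slidebox: Bystander: grey closed slide box, 90 x 80 mm, 32 mm tall. Origin: centre of its underside.
Not all that is in view belongs to the job. What is meant by the disc is not blue or purple, and is the smaller of those in its own colour.

How it is judged:
By the outcome, as a careful person would: the job done as asked, in the order asked, and still so for the second after the job is handed in, with the robot touching nothing.
It also fails if it takes over 45 s, if anything falls off the work surface, if the arm or the gripper's body presses on something with over 40 N, if the wrist force passes 120 N, or if a joint passes its speed limit or range.

### The arm

A 6-joint arm with a two-finger parallel gripper is mounted at the origin on the work surface. World frame = base frame: x ahead of the robot, y to its left, z up, the work surface at z = 0. Lengths are in m, angles in rad, forces in N, time in s.
With the tool pointing down it reaches from about 0.3 to 0.875 m from the base axis. Payload 6.4 kg.
Tool frame: the origin (TCP) lies midway between the tips of the shut fingers; the grasp point (between the pads) lies 19 mm behind it; z points along the fingers, x is the direction in which the jaws open and shut, and the axes are right-handed (so a half turn about z gives the same grasp; the last joint's range is limited). The gripper opens to 85 mm and grips with 20 to 120 N. Pads are 22 mm wide; open, the fingers measure 114 mm over their backs; the gripper's body (76 mm by 85 mm) begins 54 mm behind the grasp point. The pads swing forward as they close: fully open they stand 13 mm farther back than shut.
Start: joints at [1.091, 0.181, 1.607, -0, 1.354, -0.206], TCP at [0.155, 0.554, 0.231] pointing down, gripper open.
Joint ranges: [-2.99, 2.99], [-0.89, 2.07], [0.3, 2.58], [-1.14, 4.28], [0, 2.63], [-3.12, 3.12]. Speed limits (rad/s): [2.57, 2.57, 3.01, 3.14, 3.14, 3.14].

### API

Orientations are given as a unit quaternion [w, x, y, z].
In Python, from cell import r gives the robot as it stands. The module is installed in compiled form; this text tells all that it offers.
- The arm moves only by the shell command python3 -m inch 'ROWS' [FORCE]. ROWS is JSON, a list of rows, each an object with "hand": the closure, from -1 (fully open) to 1 (shut), so that 0 is half open; "dp": the shift along the tool's x, y, z normalised to -1 to 1, where 1 is 0.12 m, a list of three; "rot": the turn, a rotation vector about the tool's x, y, z normalised to -1 to 1, where 1 is 0.5 rad, a list of three. In form: [{"hand": hand, "dp": [dx, dy, dz], "rot": [rx, ry, rz]}, ...]. A call has 1 to 10 rows; each row is the pose to reach, as a shift and turn from the pose measured when the call began, along the tool's axes at that moment; what a row does not reach only later rows make up. A row lasts 1/12 s, in which the tool goes at most 41.7 mm and 7.16 degrees, less where a joint would pass 70% of its speed; a pose out of reach is approached as far as the arm can. A call with a number of a shift or a turn outside -1 to 1 is refused whole. A call with a gripper value outside its range is refused whole. The fingers move at their own pace and stop on an object; FORCE is the grip in N (left out, the last holds). Time passes only in rows, so rows that repeat a pose let the fingers close. It gives the time, the measured TCP pose, the force and the opening at its end, in the units of the state.
- r.state(): the state, without advancing time (a new reading comes with each control period).
- r.camera(name): name is "scene" or "top" or "wrist"; returns a dict with "img" (400x640x3 uint8, red, green, blue), "fx", "fy", "cx", "cy" (pixels), "dist" ([k1, k2, p1, p2, k3] as OpenCV has them; the pictures are not rectified), "pose" (4x4, takes a point from camera to world coordinates). Camera axes: x right, y up, looking along -z (the intrinsics and any distortion apply to the point x, -y, -z); pixel columns grow to the right and rows downward; lengths in m; the calibration is good to about 2 mm. A picture is of the moment at which its call begins. There is no depth.
- r.close_job(): hands the job in, once; it reports no verdict.
The state is a dict: "time_s": time; "q": joint angles; "dq": joint speeds; "tau": joint torques, N m; "tcp_pos": TCP position; "eef_rot": TCP orientation; "contact_force": force on the tool from outside, world axes, zero at the start; "torque": the same for the moment, N m; "opening": opening from 0.0 (shut) to 1.0 (fully open).
Only numpy, scipy, OpenCV 4.12 (cv2) and the standard library are available. Lean on these libraries where they do the work, as an engineer would, in place of code of your own. Each camera call takes 0.05 s, during which the arm holds its last target.

## Working session

There is one attempt and no reset: what is moved stays moved. The work goes in short steps, Python scripts to look and compute and a shell command to move; the robot and the scene stay as the last step left them, time stands still between calls to the robot, and variables do not carry over. Pictures are saved under pics/ and viewed, and the job is handed in when it is done.

```bash
mkdir -p pics; ls; cat > h.py <<'E'
import numpy as np, cv2
from cell import r
def grab(name,fn):
    c=r.camera(name); cv2.imwrite('pics/'+fn,c['img'][:,:,::-1]); np.savez('pics/'+fn+'.npz',**{k:np.array(c[k]) for k in c}); return c
def K(c): return np.array([[float(c['fx']),0,float(c['cx'])],[0,float(c['fy']),float(c['cy'])],[0,0,1]])
def load(fn): return dict(np.load('pics/'+fn+'.npz'))
def p2w(c,uv,z):
    u=cv2.undistortPoints(np.array(uv,float).reshape(-1,1,2),K(c),np.array(c['dist'],float)).reshape(-1,2)
    d=np.c_[u[:,0],-u[:,1],-np.ones(len(u))]@c['pose'][:3,:3].T; o=c['pose'][:3,3]
    return o+d*((z-o[2])/d[:,2])[:,None]
def w2p(c,P):
    P=np.atleast_2d(P).astype(float); q=(P-c['pose'][:3,3])@c['pose'][:3,:3]
    return cv2.projectPoints(q*[1,-1,-1],np.zeros(3),np.zeros(3),K(c),np.array(c['dist'],float))[0].reshape(-1,2)
E
python3 - <<'E'
from h import *
s=r.state(); print(s)
for n in ('scene','top'):
    c=grab(n,n+'0.png'); print(n,c['pose'].round(3).tolist(),c['fx'],c['dist'])
E
```

```text
pics
{'time_s': 0.0, 'q': array([ 1.09066505e+00,  1.81557515e-01,  1.60803460e+00,  1.76668529e-07,
        1.35380410e+00, -2.06302147e-01]), 'dq': array([ 0.00126653, -0.00097256, -0.00016707, -0.00093534, -0.000691  ,
        0.00103378]), 'tau': array([ 2.21932605e-04, -4.44864893e+01, -3.51342988e+01, -2.29136390e-05,
        9.12600924e-03,  2.47435429e-05]), 'tcp_pos': array([0.15520739, 0.55306612, 0.23036205]), 'eef_rot': array([ 3.85804230e-04,  7.97000275e-01,  6.03978269e-01, -8.15083139e-04]), 'contact_force': array([-0.35226888, -0.21002952, -0.25015869]), 'torque': array([0.00106666, 0.00761382, 0.05198063]), 'opening': 1.0030554902287516}
scene [[0.612, -0.505, 0.609, 1.23], [0.791, 0.402, -0.461, -0.541], [-0.012, 0.764, 0.645, 0.802], [0.0, 0.0, 0.0, 1.0]] 423.5261392198643 [0.0232048 0.        0.        0.        0.       ]
top [[0.004, 0.98, -0.198, 0.279], [-1.0, 0.009, 0.022, 0.0], [0.023, 0.198, 0.98, 1.247], [0.0, 0.0, 0.0, 1.0]] 394.6896981227244 [-0.07643138  0.          0.          0.          0.        ]
```

View pics/scene0.png

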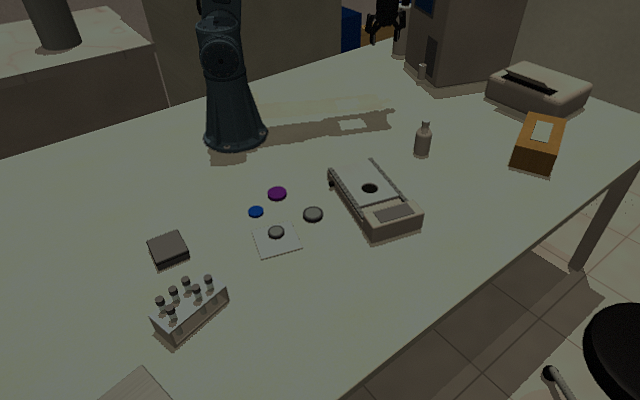

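View pics/top0.png

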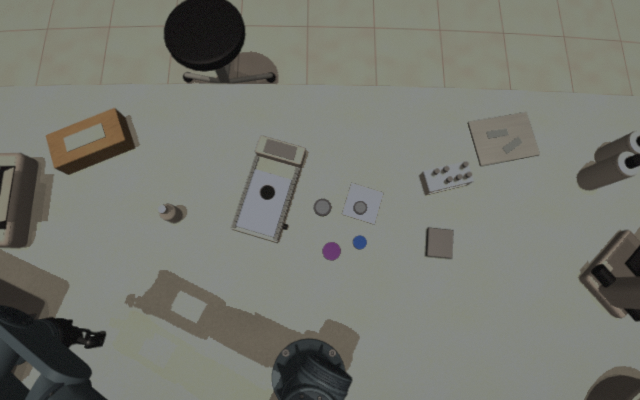

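```bash
python3 - <<'E'
from h import *
t=load('top0.png')['img']; s=load('scene0.png')['img']
a=cv2.resize(t[125:265,220:400],None,fx=4,fy=4,interpolation=cv2.INTER_CUBIC)
cv2.imwrite('pics/ctop.png',a[:,:,::-1])
b=cv2.resize(s[145:265,230:430],None,fx=4,fy=4,interpolation=cv2.INTER_CUBIC)
cv2.imwrite('pics/cscene.png',np.clip(b[:,:,::-1]*1.5,0,255))
E
```

```text
[ WARN:0@0.464] global loadsave.cpp:1063 imwrite_ Unsupported depth image for selected encoder is fallbacked to CV_8U.
```

View pics/ctop.png

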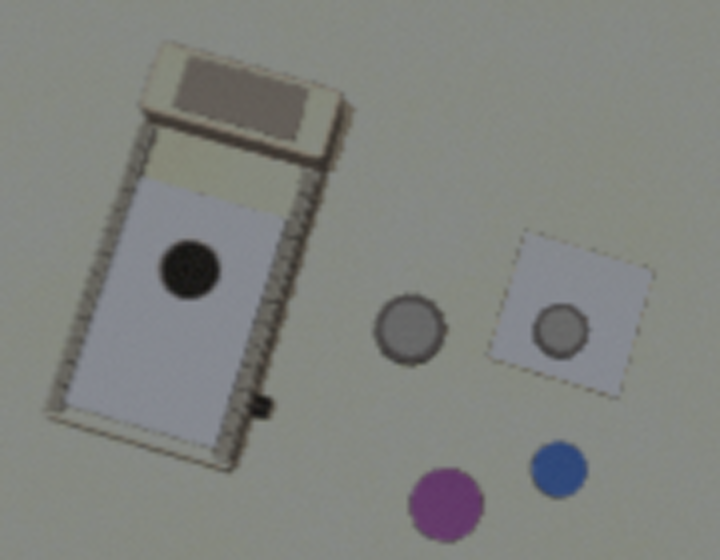

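View pics/cscene.png

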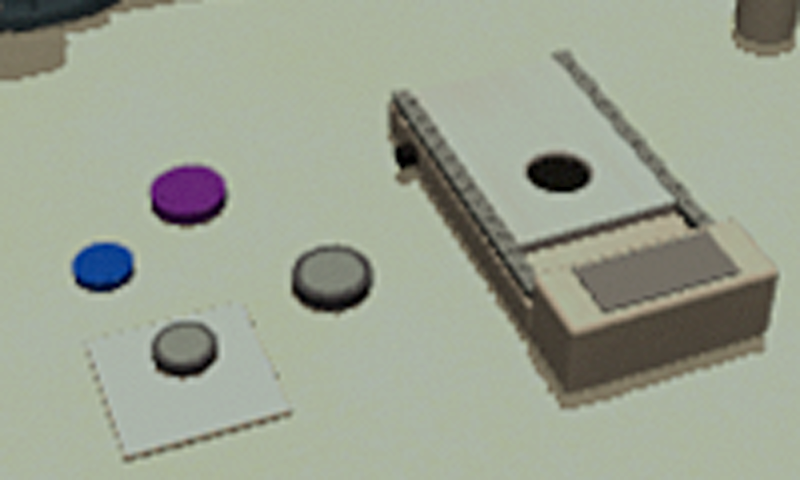

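```bash
python3 - <<'E'
from h import *
for n,off,pts in (('top0.png',(220,125),dict(disc=[(561,331)],padc=[(526,232),(654,270),(619,396),(488,355)],pocket=[(190,269)],near=[(48,410),(232,466)],lampnear=[(142,112),(322,163)],lampfar=[(166,42),(352,98)],platefar=[(142,178),(284,214)],platenear=[(66,404),(214,447)])),
 ('scene0.png',(230,145),dict(disc=[(185,343)],padc=[(88,343),(245,303),(291,408),(125,458)],pocket=[(559,172)],near=[(395,92),(560,52)],lampnear=[(530,280),(720,222)],lampfar=[(572,334),(777,272)],platefar=[(520,247),(672,207)],platenear=[(408,92),(553,62)]))):
    c=load(n)
    Z=dict(disc=.016,padc=.006,pocket=.04,near=.04,lampnear=.06,lampfar=.06,platefar=.04,platenear=.04)
    for k,v in pts.items():
        uv=(np.array(v)+.5)/4-.5+off
        w=p2w(c,uv,Z[k]); print(n,k,w[:,:2].round(4).tolist(),w.mean(0)[:2].round(4), np.degrees(np.arctan2(*(w[1]-w[0])[[1,0]])).round(1) if len(w)>1 else '', np.linalg.norm(np.diff(w,axis=0),axis=1).round(4))
E
```

```text
top0.png disc [[0.5126, -0.1614]] [ 0.5126 -0.1614]  []
top0.png padc [[0.5962, -0.1356], [0.5656, -0.2394], [0.4621, -0.2084], [0.4945, -0.1038]] [ 0.5296 -0.1718] -106.4 [0.1083 0.108  0.1095]
top0.png pocket [[0.555, 0.1323]] [0.555  0.1323]  []
top0.png near [[0.4427, 0.2384], [0.4008, 0.0957]] [0.4217 0.167 ] -106.4 [0.1487]
top0.png lampnear [[0.6768, 0.1718], [0.6364, 0.0296]] [0.6566 0.1007] -105.9 [0.1479]
top0.png lampfar [[0.7354, 0.155], [0.6901, 0.0066]] [0.7127 0.0808] -107.0 [0.1551]
top0.png platefar [[0.6286, 0.1726], [0.6002, 0.0595]] [0.6144 0.116 ] -104.1 [0.1166]
top0.png platenear [[0.4475, 0.2247], [0.4153, 0.1098]] [0.4314 0.1672] -105.7 [0.1193]
scene0.png disc [[0.5127, -0.1603]] [ 0.5127 -0.1603]  []
scene0.png padc [[0.4632, -0.2064], [0.4963, -0.102], [0.5961, -0.1343], [0.5664, -0.2401]] [ 0.5305 -0.1707] 72.4 [0.1095 0.1049 0.1099]
scene0.png pocket [[0.5543, 0.133]] [0.5543 0.133 ]  []
scene0.png near [[0.4045, 0.1012], [0.4436, 0.235]] [0.4241 0.1681] 73.7 [0.1393]
scene0.png lampnear [[0.643, 0.0253], [0.6791, 0.1634]] [0.661  0.0943] 75.4 [0.1427]
scene0.png lampfar [[0.6967, 0.0125], [0.7367, 0.1556]] [0.7167 0.084 ] 74.4 [0.1485]
scene0.png platefar [[0.5981, 0.0573], [0.6322, 0.1681]] [0.6152 0.1127] 72.9 [0.1159]
scene0.png platenear [[0.4107, 0.109], [0.4503, 0.2215]] [0.4305 0.1653] 70.6 [0.1193]
```

Candidates (top view): grey disc on the pad (360,208), larger grey disc on the bench (322,207), blue (360,242), purple (332,251). The target is the one on the pad, since it is the smaller of the two grey ones and is neither blue nor purple. The enlarged crops confirm this. The dark pocket shows at top (267,192). Next I fit the stage pose from both views.

```bash
cat > geo.py <<'E'
from h import *
from scipy.optimize import least_squares
def S(p,P): # stage->world
    c,s=np.cos(p[2]),np.sin(p[2]); P=np.atleast_2d(P)
    return np.c_[p[0]+c*P[:,0]-s*P[:,1],p[1]+s*P[:,0]+c*P[:,1],P[:,2]]
E
python3 - <<'E'
from geo import *
D={'top0.png':((220,125),dict(pocket=[(190,269)],near=[(48,410),(232,466)],lampnear=[(142,112),(322,163)],lampfar=[(166,42),(352,98)],platefar=[(142,178),(284,214)],platenear=[(66,404),(214,447)])),
 'scene0.png':((230,145),dict(pocket=[(559,172)],lampnear=[(720,222),(530,280)],lampfar=[(777,272),(572,334)],platefar=[(672,207),(520,247)]))}
def model(p):
    d=p[3]; return dict(pocket=[(d+.034,0,.038)],near=[(-.125,.076,.03),(-.125,-.076,.03)],lampnear=[(.125,.076,.06),(.125,-.076,.06)],lampfar=[(.185,.076,.06),(.185,-.076,.06)],platefar=[(d+.095,.061,.04),(d+.095,-.061,.04)],platenear=[(d-.095,.061,.04),(d-.095,-.061,.04)])
def res(p,show=False):
    o=[]
    for n,(off,pts) in D.items():
        c=load(n)
        for k,v in pts.items():
            e=w2p(c,S(p,model(p)[k]))-((np.array(v)+.5)/4-.5+off)
            if show: print(n,k,e.round(1).tolist())
            o.append(e.ravel())
    return np.concatenate(o)
f=least_squares(res,[.54,.133,-.28,0],loss='soft_l1'); res(f.x,True)
p=f.x; print(p, np.degrees(p[2]))
for k,P in dict(load=(-.048,0,.04),pocket=(p[3]+.034,0,.04)).items(): print(k,S(p,P))
E
python3 -m inch '[{"hand":-0.3,"dp":[-1,0.9,0],"rot":[0,0,0]},{"hand":-0.3,"dp":[-1,0.9,0],"rot":[0,0,0]},{"hand":-0.3,"dp":[-1,0.9,0],"rot":[0,0,0]},{"hand":-0.3,"dp":[-1,0.9,0],"rot":[0,0,0]},{"hand":-0.3,"dp":[-1,0.9,0],"rot":[0,0,0]}]' 20
```

```text
top0.png pocket [[0.6, 0.1]]
top0.png near [[-0.9, 1.0], [-0.3, 1.2]]
top0.png lampnear [[-0.4, -1.2], [0.8, -0.6]]
top0.png lampfar [[-0.4, -0.9], [-1.2, -1.7]]
top0.png platefar [[0.2, -0.6], [1.4, 1.1]]
top0.png platenear [[-0.2, -0.3], [0.5, 0.4]]
scene0.png pocket [[-0.5, 1.0]]
scene0.png lampnear [[3.0, -1.1], [-0.7, -1.3]]
scene0.png lampfar [[0.7, 0.2], [-0.9, 0.2]]
scene0.png platefar [[0.6, -0.8], [-1.0, 0.1]]
[ 0.53949582  0.13513391 -0.28375164 -0.01774881] -16.257771157292552
load [[0.49341524 0.14857196 0.04      ]]
pocket [[0.55509715 0.13058424 0.04      ]]
time_s: 0.52
tcp_pos: [0.2285, 0.4038, 0.2298]
eef_rot: [0.002, 0.798, 0.602, -0.002]
contact_force: [1.3, 0.8, 0.1]
opening: 0.646
```

```bash
python3 -m inch '[{"hand":-0.3,"dp":[-1,0.9,0],"rot":[0,0,0]},{"hand":-0.3,"dp":[-1,0.9,0],"rot":[0,0,0]},{"hand":-0.3,"dp":[-1,0.9,0],"rot":[0,0,0]},{"hand":-0.3,"dp":[-1,0.9,0],"rot":[0,0,0]},{"hand":-0.3,"dp":[-1,0.9,0],"rot":[0,0,0]}]'
python3 -m inch '[{"hand":-0.3,"dp":[-1,0.9,0],"rot":[0,0,0]},{"hand":-0.3,"dp":[-1,0.9,0],"rot":[0,0,0]},{"hand":-0.3,"dp":[-1,0.9,0],"rot":[0,0,0]},{"hand":-0.3,"dp":[-1,0.9,0],"rot":[0,0,0]},{"hand":-0.3,"dp":[-1,0.9,0],"rot":[0,0,0]}]'
python3 -m inch '[{"hand":-0.3,"dp":[-1,0.9,0],"rot":[0,0,0]},{"hand":-0.3,"dp":[-1,0.9,0],"rot":[0,0,0]},{"hand":-0.3,"dp":[-1,0.9,0],"rot":[0,0,0]},{"hand":-0.3,"dp":[-1,0.9,0],"rot":[0,0,0]},{"hand":-0.3,"dp":[-1,0.9,0],"rot":[0,0,0]}]'
cat >> geo.py <<'E'
import scipy.spatial.transform as T
STAGE=(0.5395,0.1351,-0.28375)
def tools(target):
    s=r.state(); R=T.Rotation.from_quat(np.array(s['eef_rot'])[[1,2,3,0]])
    want=T.Rotation.from_matrix(np.array([[-np.sin(STAGE[2]),np.cos(STAGE[2]),0],[np.cos(STAGE[2]),np.sin(STAGE[2]),0],[0,0,-1]]))
    print('t',s['time_s'],'tcp',s['tcp_pos'].round(4),'F',s['contact_force'].round(2),'open',round(s['opening'],3))
    print('dp',(R.inv().apply(np.array(target)-s['tcp_pos'])/.12).round(3),'rot',((R.inv()*want).as_rotvec()/.5).round(3))
    c,sn=np.cos(STAGE[2]),np.sin(STAGE[2]); d=s['tcp_pos']-[*STAGE[:2],0]
    print('stage mm',np.round([1e3*(c*d[0]+sn*d[1]),1e3*(-sn*d[0]+c*d[1]),1e3*d[2]],1))
E
python3 -c "
from geo import *
tools([.5126,-.161,.08])"
```

```text
time_s: 0.93
tcp_pos: [0.3024, 0.2535, 0.2303]
eef_rot: [0.003, 0.8, 0.599, -0.002]
contact_force: [0.8, 0.1, 1.2]
opening: 0.652
time_s: 1.35
tcp_pos: [0.375, 0.1023, 0.2318]
eef_rot: [0.005, 0.803, 0.596, -0.002]
contact_force: [-0.1, 0.1, 0.5]
opening: 0.653
time_s: 1.77
tcp_pos: [0.4462, -0.0492, 0.2336]
eef_rot: [0.006, 0.804, 0.594, -0.002]
contact_force: [-0.5, -0.5, 0.9]
opening: 0.648
t 1.7667 tcp [ 0.4462 -0.0492  0.2336] F [-0.47 -0.51  0.9 ] open 0.648
dp [-0.714  0.794  1.294] rot [ 0.015  0.022 -0.029]
stage mm [ -38.  -203.   233.6]
```

```bash
python3 -m inch '[{"hand":-0.3,"dp":[-0.71,0.79,0.5],"rot":[0.015,0.022,-0.03]},{"hand":-0.3,"dp":[-0.71,0.79,0.9],"rot":[0.015,0.022,-0.03]},{"hand":-0.3,"dp":[-0.71,0.79,0.9],"rot":[0.015,0.022,-0.03]},{"hand":-0.3,"dp":[-0.71,0.79,0.9],"rot":[0.015,0.022,-0.03]},{"hand":-0.3,"dp":[-0.71,0.79,0.9],"rot":[0.015,0.022,-0.03]},{"hand":-0.3,"dp":[-0.71,0.79,0.9],"rot":[0.015,0.022,-0.03]},{"hand":-0.3,"dp":[-0.71,0.79,0.9],"rot":[0.015,0.022,-0.03]}]'
python3 -c "
from geo import *
tools([.5126,-.161,.08])
grab('wrist','w1.png')"
```

```text
time_s: 2.35
tcp_pos: [0.5119, -0.1588, 0.1269]
eef_rot: [-0.001, 0.8, 0.6, -0.0]
contact_force: [0.3, 0.0, 0.6]
opening: 0.649
t 2.35 tcp [ 0.5119 -0.1588  0.1269] F [0.34 0.03 0.61] open 0.649
dp [-0.017  0.011  0.391] rot [-0.004 -0.002  0.   ]
stage mm [  55.8 -289.8  126.9]
```

View pics/w1.png

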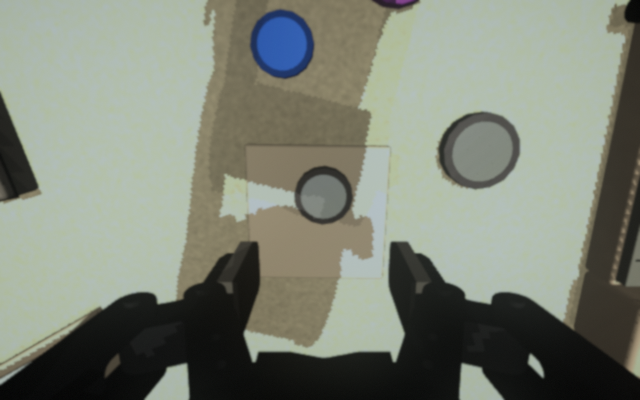

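```bash
python3 -c "
from geo import *
c=load('w1.png'); print(p2w(c,[(324,194)],.016), p2w(c,[(295,195),(352,195)],.016)); print(c['pose'].round(3))
a=c['img'][:,:,:]
for z in (.1268,.131,.135,.14):
  w=p2w(c,[(259,243),(390,243)],z); print(z,w.mean(0),np.linalg.norm(w[1]-w[0]))
"
```

```text
[[ 0.51269025 -0.15832363  0.016     ]] [[ 0.5073992  -0.17926877  0.016     ]
 [ 0.5192535  -0.13851762  0.016     ]]
[[ 0.279 -0.927 -0.252  0.448]
 [ 0.96   0.27   0.072 -0.14 ]
 [ 0.001 -0.262  0.965  0.27 ]
 [ 0.     0.     0.     1.   ]]
0.1268 [ 0.50584291 -0.15634209  0.1268    ] 0.05706070892551846
0.131 [ 0.50415254 -0.1558675   0.131     ] 0.055383299763988675
0.135 [ 0.50254268 -0.15541552  0.135     ] 0.05378576722919841
0.14 [ 0.50053034 -0.15485054  0.14      ] 0.051788851560710586
```

```bash
python3 -m inch '[{"hand":-0.3,"dp":[-0.005,0.01,0.3],"rot":[0,0,0]},{"hand":-0.3,"dp":[-0.005,0.01,0.6],"rot":[0,0,0]},{"hand":-0.3,"dp":[-0.005,0.01,0.85],"rot":[0,0,0]},{"hand":-0.3,"dp":[-0.005,0.01,0.92],"rot":[0,0,0]},{"hand":-0.3,"dp":[-0.005,0.01,0.96],"rot":[0,0,0]},{"hand":-0.3,"dp":[-0.005,0.01,0.96],"rot":[0,0,0]},{"hand":-0.3,"dp":[-0.005,0.01,0.96],"rot":[0,0,0]}]'
python3 -c "
from geo import *
tools([.5128,-.1595,.005])
grab('wrist','w2.png')"
```

```text
time_s: 2.98
tcp_pos: [0.5151, -0.16, 0.0152]
eef_rot: [0.002, 0.8, 0.601, 0.001]
contact_force: [0.2, -0.6, 0.3]
opening: 0.647
t 2.9833 tcp [ 0.5151 -0.16    0.0152] F [ 0.2  -0.56  0.26] open 0.647
dp [-0.001 -0.02   0.085] rot [0.008 0.001 0.003]
stage mm [  59.2 -290.1   15.2]
```

View pics/w2.png

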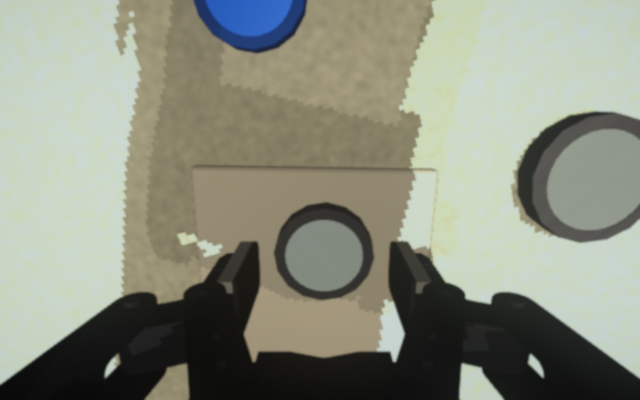

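```bash
python3 -c "
from geo import *
c=load('w2.png'); print(p2w(c,[(324,255)],.016), p2w(c,[(284,255),(364,255)],.016))"
python3 -m inch '[{"hand":-0.3,"dp":[0,-0.015,0.04],"rot":[0.008,0,0]},{"hand":-0.3,"dp":[0,-0.015,0.08],"rot":[0.008,0,0]},{"hand":-0.3,"dp":[0,-0.015,0.08],"rot":[0.008,0,0]},{"hand":-0.3,"dp":[0,-0.015,0.08],"rot":[0.008,0,0]}]'
python3 -c "
from geo import *
tools([.5128,-.1595,.005])"
```

```text
[[ 0.51398083 -0.15926337  0.016     ]] [[ 0.50913189 -0.17605475  0.016     ]
 [ 0.51883528 -0.14247324  0.016     ]]
time_s: 3.37
tcp_pos: [0.5134, -0.1597, 0.0057]
eef_rot: [0.0, 0.8, 0.601, -0.0]
contact_force: [-0.5, 0.5, -0.4]
opening: 0.648
t 3.3667 tcp [ 0.5134 -0.1597  0.0057] F [-0.52  0.52 -0.4 ] open 0.648
dp [ 0.    -0.005  0.006] rot [0.    0.001 0.003]
stage mm [  57.5 -290.4    5.7]
```

```bash
python3 -m inch '[{"hand":0.1,"dp":[0,0,0],"rot":[0,0,0]},{"hand":0.1,"dp":[0,0,0],"rot":[0,0,0]},{"hand":0.1,"dp":[0,0,0],"rot":[0,0,0]},{"hand":0.1,"dp":[0,0,0],"rot":[0,0,0]},{"hand":0.1,"dp":[0,0,0],"rot":[0,0,0]}]' 25
python3 -c "
from geo import *
tools([.5128,-.1595,.005])
grab('wrist','w3.png')"
```

```text
time_s: 3.78
tcp_pos: [0.5135, -0.1598, 0.0059]
eef_rot: [0.0, 0.8, 0.601, -0.0]
contact_force: [-2.2, 0.2, 3.8]
opening: 0.498
t 3.7833 tcp [ 0.5135 -0.1598  0.0059] F [-2.2   0.17  3.8 ] open 0.498
dp [ 0.001 -0.006  0.008] rot [0.    0.001 0.003]
stage mm [  57.6 -290.4    5.9]
```

View pics/w3.png

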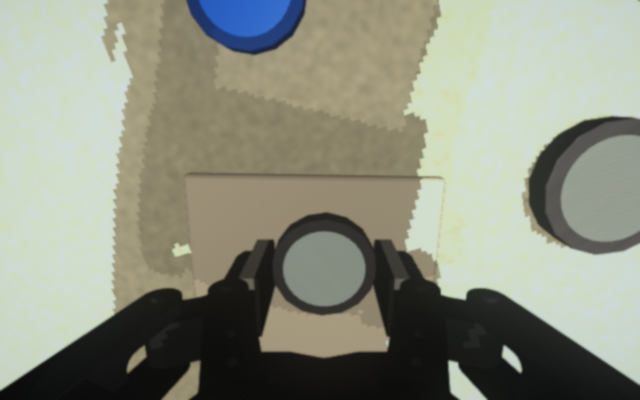

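```bash
python3 -m inch '[{"hand":0.1,"dp":[0,0,-0.1],"rot":[0,0,0]},{"hand":0.1,"dp":[0,0,-0.4],"rot":[0,0,0]},{"hand":0.1,"dp":[0,0,-0.7],"rot":[0,0,0]},{"hand":0.1,"dp":[0,0,-0.9],"rot":[0,0,0]},{"hand":0.1,"dp":[0,0,-0.9],"rot":[0,0,0]},{"hand":0.1,"dp":[0,0,-0.9],"rot":[0,0,0]}]' 25
python3 -c "
from geo import *
tools(S(STAGE,(-.048,0,.09))[0])
grab('wrist','w4.png');grab('scene','s4.png')
a=load('s4.png')['img'][100:300,180:440]; cv2.imwrite('pics/s4c.png',cv2.resize(a,None,fx=3,fy=3)[:,:,::-1])"
```

```text
time_s: 4.33
tcp_pos: [0.5148, -0.1604, 0.1163]
eef_rot: [0.002, 0.8, 0.601, 0.001]
contact_force: [-0.8, -0.0, -0.7]
opening: 0.497
t 4.3333 tcp [ 0.5148 -0.1604  0.1163] F [-0.82 -0.03 -0.72] open 0.497
dp [ 2.423 -0.889  0.211] rot [0.009 0.003 0.003]
stage mm [  59.  -290.6  116.3]
```

View pics/w4.png

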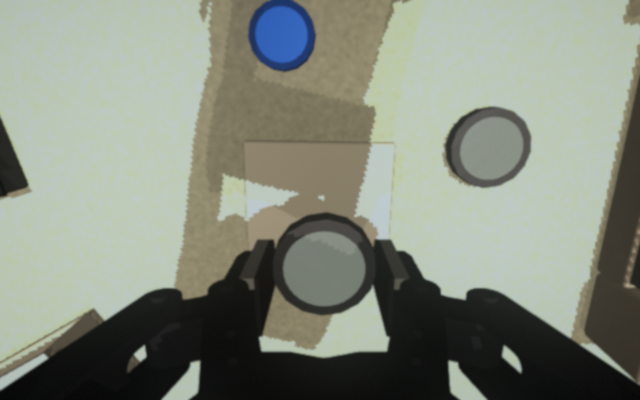

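View pics/s4c.png

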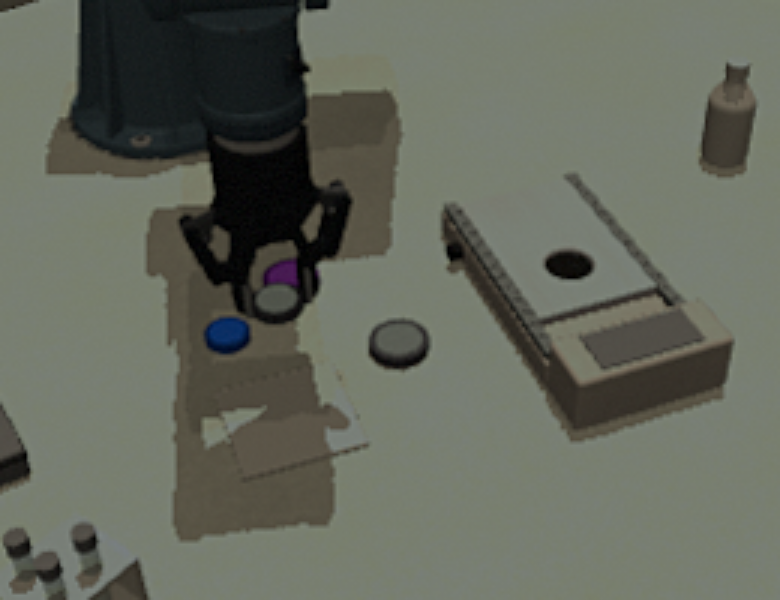

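```bash
python3 -m inch '[{"hand":0.1,"dp":[0.3,-0.1,0],"rot":[0.01,0,0]},{"hand":0.1,"dp":[0.6,-0.2,0],"rot":[0.01,0,0]},{"hand":0.1,"dp":[1,-0.37,0],"rot":[0.01,0,0]},{"hand":0.1,"dp":[1,-0.37,0],"rot":[0.01,0,0]}]' 25
python3 -m inch '[{"hand":0.1,"dp":[0.3,-0.1,0],"rot":[0,0,0]},{"hand":0.1,"dp":[0.6,-0.2,0],"rot":[0,0,0]},{"hand":0.1,"dp":[0.95,-0.36,0],"rot":[0,0,0]},{"hand":0.1,"dp":[0.95,-0.36,0],"rot":[0,0,0]}]' 25
python3 -c "
from geo import *
tools(S(STAGE,(-.048,0,.09))[0])
c=load('w4.png'); print(p2w(c,[(324,263)],.1263))"
```

```text
time_s: 4.77
tcp_pos: [0.5005, -0.0267, 0.111]
eef_rot: [-0.005, 0.799, 0.601, -0.003]
contact_force: [-0.1, 1.0, -1.2]
opening: 0.5
time_s: 5.1
tcp_pos: [0.4877, 0.1, 0.11]
eef_rot: [-0.008, 0.798, 0.603, -0.004]
contact_force: [0.8, 0.9, -0.9]
opening: 0.5
t 5.1 tcp [0.4877 0.1    0.11  ] F [ 0.82  0.88 -0.92] open 0.5
dp [ 0.402 -0.061  0.169] rot [-0.034 -0.005  0.016]
stage mm [-39.9 -48.2 110. ]
[[ 0.51294859 -0.15945402  0.1263    ]]
```

```bash
python3 -m inch '[{"hand":0.1,"dp":[0.2,-0.03,0],"rot":[-0.034,-0.005,0.016]},{"hand":0.1,"dp":[0.4,-0.05,0.1],"rot":[-0.034,-0.005,0.016]},{"hand":0.1,"dp":[0.4,-0.05,0.3],"rot":[-0.034,-0.005,0.016]},{"hand":0.1,"dp":[0.4,-0.05,0.4],"rot":[-0.034,-0.005,0.016]},{"hand":0.1,"dp":[0.4,-0.05,0.4],"rot":[-0.034,-0.005,0.016]},{"hand":0.1,"dp":[0.4,-0.05,0.4],"rot":[-0.034,-0.005,0.016]}]' 25
python3 -c "
from geo import *
tools(S(STAGE,(-.046,0,.041))[0])
grab('wrist','w5.png')"
```

```text
time_s: 5.6
tcp_pos: [0.4929, 0.1473, 0.0608]
eef_rot: [-0.001, 0.8, 0.6, -0.002]
contact_force: [0.7, -0.5, -0.5]
opening: 0.497
t 5.6 tcp [0.4929 0.1473 0.0608] F [ 0.67 -0.54 -0.46] open 0.497
dp [0.012 0.018 0.165] rot [-0.007  0.003 -0.001]
stage mm [-48.1  -1.3  60.8]
```

View pics/w5.png

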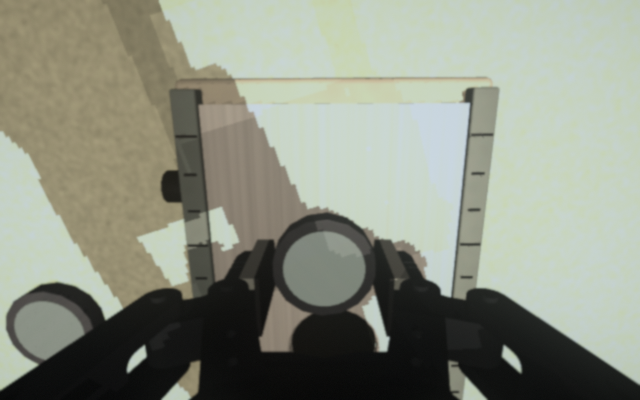

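```bash
python3 -c "
from geo import *
c=load('w5.png'); p=STAGE
def ins(w):
  d=w-[p[0],p[1],0]; cc,s=np.cos(p[2]),np.sin(p[2]); return np.c_[cc*d[:,0]+s*d[:,1],-s*d[:,0]+cc*d[:,1]]*1e3
print(ins(p2w(c,[(201,103),(468,103),(206,240),(461,240)],.04)).round(1))
print('disc',ins(p2w(c,[(324,263)],.0708)).round(1))
print('pocket L/R',ins(p2w(c,[(291,347),(376,347)],.04)).round(1))
print(ins(p2w(c,[(178,80),(492,80)],.03)).round(1))"
```

```text
[[-113.6  -56.2]
 [-113.6   63.7]
 [ -47.6  -59.7]
 [ -47.7   67.2]]
disc [[-50.1  -0.9]]
pocket L/R [[ 14.7 -18.9]
 [ 14.7  27.4]]
[[-124.   -69.5]
 [-124.    77.8]]
```

```bash
sed -i 's/STAGE=(0.5395,0.1351/STAGE=(0.5406,0.1389/' geo.py; python3 -m inch '[{"hand":0.1,"dp":[0.044,0.015,0],"rot":[-0.007,0.003,0]},{"hand":0.1,"dp":[0.044,0.015,0.07],"rot":[-0.007,0.003,0]},{"hand":0.1,"dp":[0.044,0.015,0.13],"rot":[-0.007,0.003,0]},{"hand":0.1,"dp":[0.044,0.015,0.13],"rot":[-0.007,0.003,0]},{"hand":0.1,"dp":[0.044,0.015,0.13],"rot":[-0.007,0.003,0]}]' 25
python3 -c "
from geo import *
tools(S(STAGE,(-.046,0,.040))[0])"
```

```text
time_s: 6.07
tcp_pos: [0.4966, 0.1517, 0.0457]
eef_rot: [0.0, 0.8, 0.6, 0.0]
contact_force: [0.6, 0.1, 0.8]
opening: 0.501
t 6.0667 tcp [0.4966 0.1517 0.0457] F [0.59 0.08 0.76] open 0.501
dp [ 0.001 -0.001  0.047] rot [ 0.001 -0.001 -0.002]
stage mm [-45.8  -0.1  45.7]
```

Now lowering in small steps to contact.

```bash
python3 -m inch '[{"hand":0.1,"dp":[0,0,0.02],"rot":[0,0,0]},{"hand":0.1,"dp":[0,0,0.038],"rot":[0,0,0]},{"hand":0.1,"dp":[0,0,0.038],"rot":[0,0,0]},{"hand":0.1,"dp":[0,0,0.038],"rot":[0,0,0]}]' 25
python3 -c "
from geo import *
tools(S(STAGE,(-.046,0,.040))[0])"
python3 -m inch '[{"hand":0.1,"dp":[0,0,0.008],"rot":[0,0,0]},{"hand":0.1,"dp":[0,0,0.008],"rot":[0,0,0]},{"hand":0.1,"dp":[0,0,0.008],"rot":[0,0,0]}]' 25
```

```text
time_s: 6.4
tcp_pos: [0.4965, 0.1517, 0.041]
eef_rot: [0.0, 0.8, 0.6, 0.0]
contact_force: [-0.5, -0.2, -0.1]
opening: 0.497
t 6.4 tcp [0.4965 0.1517 0.041 ] F [-0.45 -0.17 -0.13] open 0.497
dp [ 0.001 -0.001  0.009] rot [ 0.001 -0.    -0.002]
stage mm [-45.9  -0.1  41. ]
time_s: 6.65
tcp_pos: [0.4965, 0.1517, 0.0401]
eef_rot: [0.0, 0.8, 0.6, 0.0]
contact_force: [0.6, -0.3, -0.9]
opening: 0.501
```

```bash
python3 -m inch '[{"hand":0.1,"dp":[0,0,0.008],"rot":[0,0,0]},{"hand":0.1,"dp":[0,0,0.008],"rot":[0,0,0]},{"hand":0.1,"dp":[0,0,0.008],"rot":[0,0,0]}]' 25
python3 -c "
from geo import *
tools(S(STAGE,(-.046,0,.040))[0])"
```

```text
time_s: 6.9
tcp_pos: [0.4966, 0.1517, 0.0399]
eef_rot: [0.0, 0.8, 0.6, 0.0]
contact_force: [-2.6, -0.4, 7.2]
opening: 0.499
t 6.9 tcp [0.4966 0.1517 0.0399] F [-2.62 -0.41  7.2 ] open 0.499
dp [ 0.    -0.002 -0.001] rot [ 0.001 -0.    -0.002]
stage mm [-45.8  -0.   39.9]
```

```bash
python3 -m inch '[{"hand":-0.1,"dp":[0,0,0],"rot":[0,0,0]},{"hand":-0.2,"dp":[0,0,0],"rot":[0,0,0]},{"hand":-0.3,"dp":[0,0,0],"rot":[0,0,0]},{"hand":-0.3,"dp":[0,0,0],"rot":[0,0,0]},{"hand":-0.3,"dp":[0,0,0],"rot":[0,0,0]}]' 20
python3 -c "
from geo import *
tools(S(STAGE,(-.080,0,.043))[0])
grab('wrist','w6.png')"
```

```text
time_s: 7.32
tcp_pos: [0.4966, 0.1517, 0.0398]
eef_rot: [0.0, 0.8, 0.6, 0.0]
contact_force: [-0.2, 0.2, -0.9]
opening: 0.65
t 7.3167 tcp [0.4966 0.1517 0.0398] F [-0.18  0.22 -0.86] open 0.65
dp [ 0.    -0.285 -0.027] rot [ 0.001 -0.    -0.002]
stage mm [-45.8  -0.   39.8]
```

View pics/w6.png

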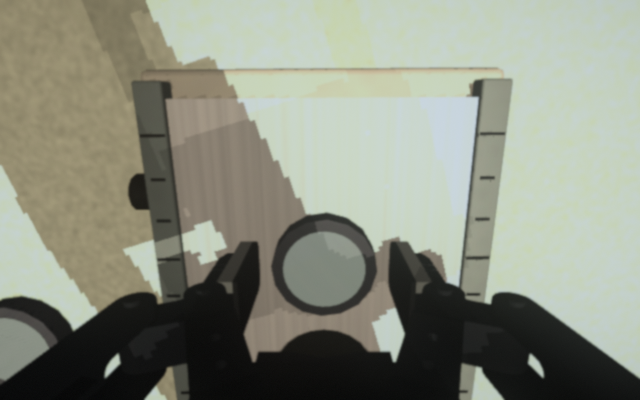

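```bash
python3 -m inch '[{"hand":-0.3,"dp":[0,-0.1,-0.01],"rot":[0,0,0]},{"hand":-0.3,"dp":[0,-0.25,-0.015],"rot":[0,0,0]},{"hand":-0.3,"dp":[0,-0.35,-0.015],"rot":[0,0,0]},{"hand":-0.3,"dp":[0,-0.35,-0.015],"rot":[0,0,0]},{"hand":0.3,"dp":[0,-0.35,-0.015],"rot":[0,0,0]},{"hand":0.3,"dp":[0,-0.35,-0.015],"rot":[0,0,0]},{"hand":0.3,"dp":[0,-0.35,-0.015],"rot":[0,0,0]},{"hand":0.3,"dp":[0,-0.35,-0.015],"rot":[0,0,0]}]' 40
python3 -c "
from geo import *
tools(S(STAGE,(-.078,0,.0415))[0])
grab('wrist','w7.png');grab('scene','s7.png')
a=load('s7.png')['img'][100:300,240:500]; cv2.imwrite('pics/s7c.png',cv2.resize(a,None,fx=3,fy=3,interpolation=cv2.INTER_CUBIC)[:,:,::-1])"
```

```text
time_s: 8.03
tcp_pos: [0.4571, 0.1633, 0.0417]
eef_rot: [0.0, 0.8, 0.599, 0.0]
contact_force: [-0.8, 0.3, 0.8]
opening: 0.349
t 8.0333 tcp [0.4571 0.1633 0.0417] F [-0.78  0.33  0.77] open 0.349
dp [-0.     0.075  0.002] rot [ 0.002 -0.001 -0.003]
stage mm [-87.    0.   41.7]
```

View pics/w7.png

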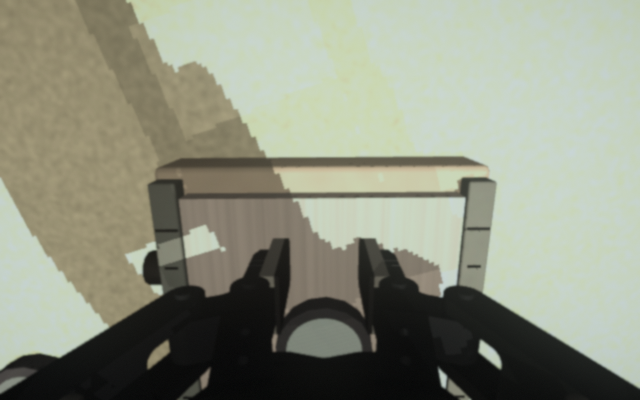

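View pics/s7c.png

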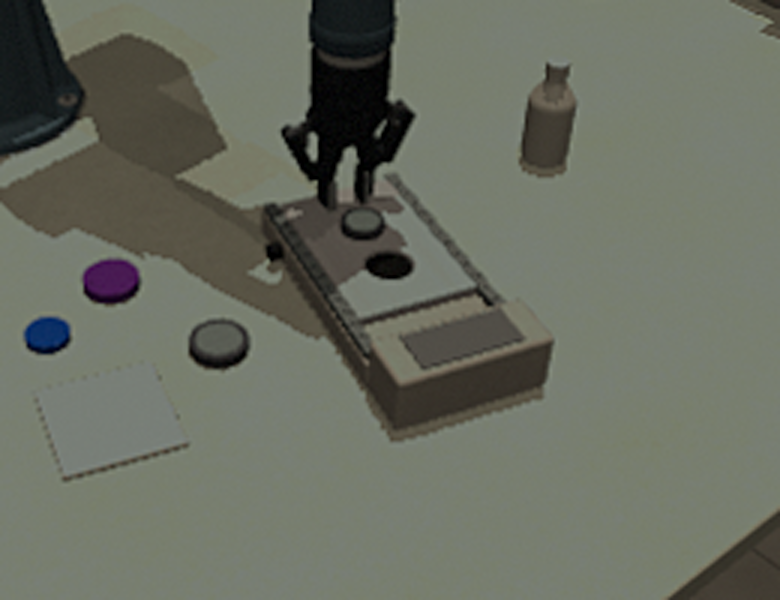

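```bash
python3 -m inch '[{"hand":0.3,"dp":[0,0.03,0],"rot":[0,0,0]},{"hand":0.3,"dp":[0,0.06,0],"rot":[0,0,0]},{"hand":0.3,"dp":[0,0.09,0],"rot":[0,0,0]},{"hand":0.3,"dp":[0,0.12,0],"rot":[0,0,0]},{"hand":0.3,"dp":[0,0.15,0],"rot":[0,0,0]},{"hand":0.3,"dp":[0,0.18,0],"rot":[0,0,0]},{"hand":0.3,"dp":[0,0.21,0],"rot":[0,0,0]},{"hand":0.3,"dp":[0,0.24,0],"rot":[0,0,0]},{"hand":0.3,"dp":[0,0.27,0],"rot":[0,0,0]},{"hand":0.3,"dp":[0,0.3,0],"rot":[0,0,0]}]'
python3 -c "
from geo import *
tools(S(STAGE,(-.03,0,.0415))[0])
grab('wrist','w8.png');grab('scene','s8.png')
a=load('s8.png')['img'][140:260,310:430]; b=load('w8.png')['img'][200:400,160:480]
cv2.imwrite('pics/c8.png',np.hstack([cv2.resize(a,(400,400),interpolation=cv2.INTER_CUBIC),cv2.resize(b,(400,400))])[:,:,::-1])"
```

```text
time_s: 8.97
tcp_pos: [0.4916, 0.1531, 0.0416]
eef_rot: [0.0, 0.8, 0.599, 0.0]
contact_force: [-0.3, -0.2, 0.6]
opening: 0.345
t 8.9667 tcp [0.4916 0.1531 0.0416] F [-0.26 -0.21  0.62] open 0.345
dp [0.001 0.175 0.001] rot [ 0.001 -0.    -0.003]
stage mm [-51.   -0.1  41.6]
```

View pics/c8.png

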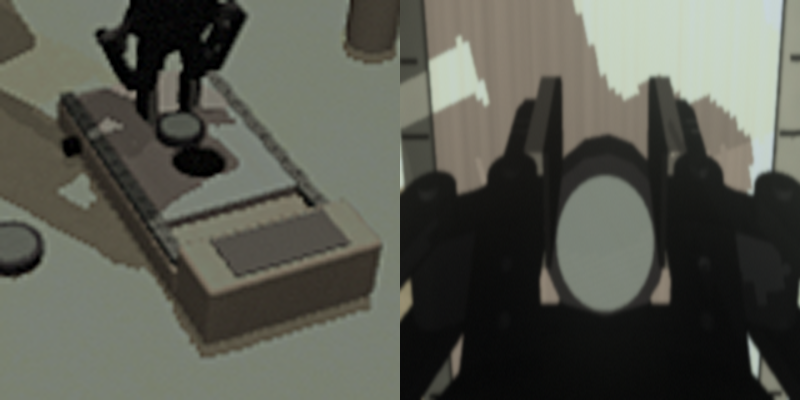

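```bash
python3 -m inch '[{"hand":0.3,"dp":[0,0.03,0],"rot":[0,0,0]},{"hand":0.3,"dp":[0,0.05,0],"rot":[0,0,0]},{"hand":0.3,"dp":[0,0.07,0],"rot":[0,0,0]},{"hand":0.3,"dp":[0,0.09,0],"rot":[0,0,0]},{"hand":0.3,"dp":[0,0.11,0],"rot":[0,0,0]},{"hand":0.3,"dp":[0,0.13,0],"rot":[0,0,0]},{"hand":0.3,"dp":[0,0.15,0],"rot":[0,0,0]},{"hand":0.3,"dp":[0,0.17,0],"rot":[0,0,0]},{"hand":0.3,"dp":[0,0.19,0],"rot":[0,0,0]},{"hand":0.3,"dp":[0,0.21,0],"rot":[0,0,0]}]'
python3 -c "
from geo import *
tools(S(STAGE,(-.02,0,.0415))[0])
grab('wrist','w9.png');grab('scene','s9.png')
a=load('s9.png')['img'][140:260,310:430]; b=load('w9.png')['img'][200:400,160:480]
cv2.imwrite('pics/c9.png',np.hstack([cv2.resize(a,(400,400),interpolation=cv2.INTER_CUBIC),cv2.resize(b,(400,400))])[:,:,::-1])"
```

```text
time_s: 9.9
tcp_pos: [0.5165, 0.1458, 0.0418]
eef_rot: [0.0, 0.8, 0.599, 0.001]
contact_force: [-0.3, 0.9, 1.0]
opening: 0.349
t 9.9 tcp [0.5165 0.1458 0.0418] F [-0.27  0.92  0.98] open 0.349
dp [0.001 0.043 0.003] rot [ 0.003 -0.001 -0.003]
stage mm [-25.1  -0.1  41.8]
```

View pics/c9.png

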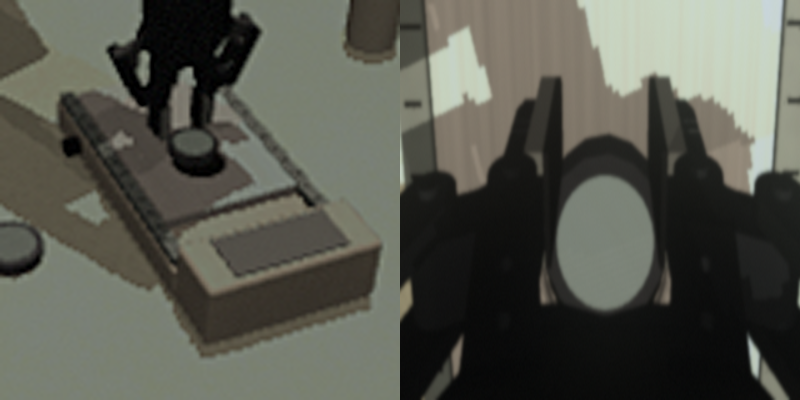

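```bash
python3 -c "
from geo import *
for n in ('w8','w9'):
  w=p2w(load(n+'.png'),[(324,320)],.05)[0]; d=w[:2]-STAGE[:2]; c,s=np.cos(STAGE[2]),np.sin(STAGE[2]); print(n,1e3*(c*d[0]+s*d[1]),1e3*(-s*d[0]+c*d[1]))"
python3 -m inch '[{"hand":0.3,"dp":[0,0.016,0],"rot":[0,0,0]},{"hand":0.3,"dp":[0,0.024,0],"rot":[0,0,0]},{"hand":0.3,"dp":[0,0.032,0],"rot":[0,0,0]},{"hand":0.3,"dp":[0,0.04,0],"rot":[0,0,0]},{"hand":0.3,"dp":[0,0.048,0],"rot":[0,0,0]},{"hand":0.3,"dp":[0,0.056,0],"rot":[0,0,0]},{"hand":0.3,"dp":[0,0.064,0],"rot":[0,0,0]},{"hand":0.3,"dp":[0,0.072,0],"rot":[0,0,0]}]'
python3 -c "
from geo import *
tools(S(STAGE,(-.012,0,.0415))[0])
grab('wrist','w10.png');grab('scene','s10.png')
a=load('s10.png')['img'][140:260,310:430]; b=load('w10.png')['img'][200:400,160:480]
cv2.imwrite('pics/c10.png',np.hstack([cv2.resize(a,(400,400),interpolation=cv2.INTER_CUBIC),cv2.resize(b,(400,400))])[:,:,::-1])"
```

```text
w8 -24.87726978822454 0.31107499280433587
w9 1.1338095098349 0.2933976806698968
time_s: 10.67
tcp_pos: [0.5251, 0.1433, 0.0419]
eef_rot: [0.001, 0.801, 0.599, 0.001]
contact_force: [0.7, -0.3, -0.1]
opening: 0.347
t 10.6667 tcp [0.5251 0.1433 0.0419] F [ 0.7  -0.33 -0.11] open 0.347
dp [0.001 0.034 0.003] rot [ 0.004 -0.001 -0.004]
stage mm [-16.1  -0.1  41.9]
```

View pics/c10.png

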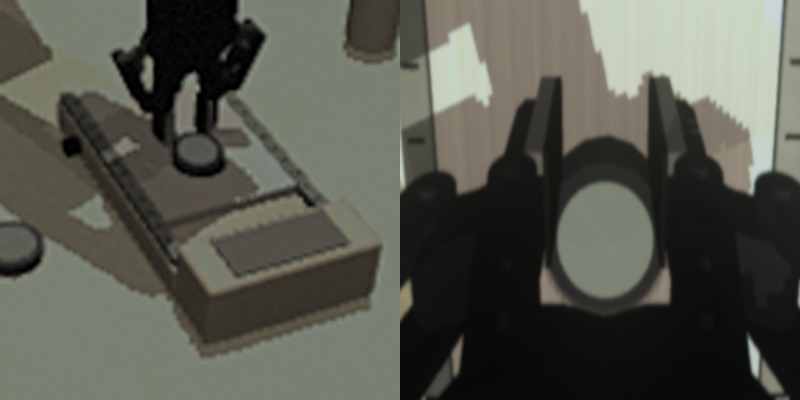

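```bash
python3 -m inch '[{"hand":0.3,"dp":[0,0.008,0],"rot":[0,0,0]},{"hand":0.3,"dp":[0,0.012,0],"rot":[0,0,0]},{"hand":0.3,"dp":[0,0.016,0],"rot":[0,0,0]},{"hand":0.3,"dp":[0,0.02,0],"rot":[0,0,0]},{"hand":0.3,"dp":[0,0.024,0],"rot":[0,0,0]},{"hand":0.3,"dp":[0,0.028,0],"rot":[0,0,0]},{"hand":0.3,"dp":[0,0.028,0],"rot":[0,0,0]}]'
python3 -c "
from geo import *
tools(S(STAGE,(-.012,0,.0415))[0])
grab('wrist','w11.png');grab('scene','s11.png')
a=load('s11.png')['img'][140:260,310:430]; b=load('w11.png')['img'][200:400,160:480]
cv2.imwrite('pics/c11.png',np.hstack([cv2.resize(a,(400,400),interpolation=cv2.INTER_CUBIC),cv2.resize(b,(400,400))])[:,:,::-1])"
```

```text
time_s: 11.35
tcp_pos: [0.5286, 0.1423, 0.042]
eef_rot: [0.001, 0.801, 0.599, 0.001]
contact_force: [-0.4, -0.4, -0.5]
opening: 0.35
t 11.35 tcp [0.5286 0.1423 0.042 ] F [-0.42 -0.37 -0.54] open 0.35
dp [0.001 0.004 0.004] rot [ 0.005 -0.001 -0.004]
stage mm [-12.4  -0.1  42. ]
```

View pics/c11.png

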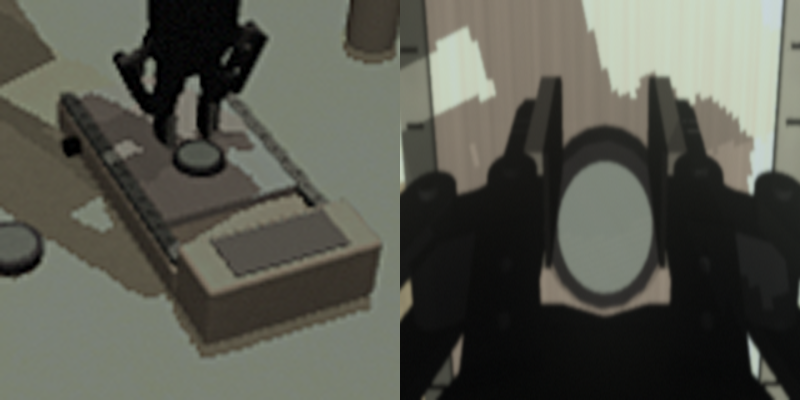

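```bash
for i in 1; do python3 -m inch '[{"hand":0.3,"dp":[0,0.006,0],"rot":[0,0,0]},{"hand":0.3,"dp":[0,0.01,0],"rot":[0,0,0]},{"hand":0.3,"dp":[0,0.01,0],"rot":[0,0,0]}]'; done
```

```text
time_s: 11.7
tcp_pos: [0.5298, 0.142, 0.042]
eef_rot: [0.001, 0.801, 0.599, 0.001]
contact_force: [-0.4, -0.2, 0.4]
opening: 0.35
```

```bash
python3 -m inch '[{"hand":0.3,"dp":[0,0.006,0],"rot":[0,0,0]},{"hand":0.3,"dp":[0,0.01,0],"rot":[0,0,0]},{"hand":0.3,"dp":[0,0.01,0],"rot":[0,0,0]}]'
python3 -c "
from geo import *
tools(S(STAGE,(-.012,0,.0415))[0])
grab('wrist','w12.png');grab('scene','s12.png')
a=load('s12.png')['img'][140:260,310:430]; b=load('w12.png')['img'][200:400,160:480]
cv2.imwrite('pics/c12.png',np.hstack([cv2.resize(a,(400,400),interpolation=cv2.INTER_CUBIC),cv2.resize(b,(400,400))])[:,:,::-1])"
```

```text
time_s: 11.95
tcp_pos: [0.531, 0.1416, 0.042]
eef_rot: [0.001, 0.801, 0.599, 0.001]
contact_force: [-0.6, 0.7, 0.7]
opening: 0.351
t 11.95 tcp [0.531  0.1416 0.042 ] F [-0.57  0.69  0.7 ] open 0.351
dp [ 0.001 -0.017  0.004] rot [ 0.005 -0.001 -0.004]
stage mm [-9.9 -0.1 42. ]
```

View pics/c12.png

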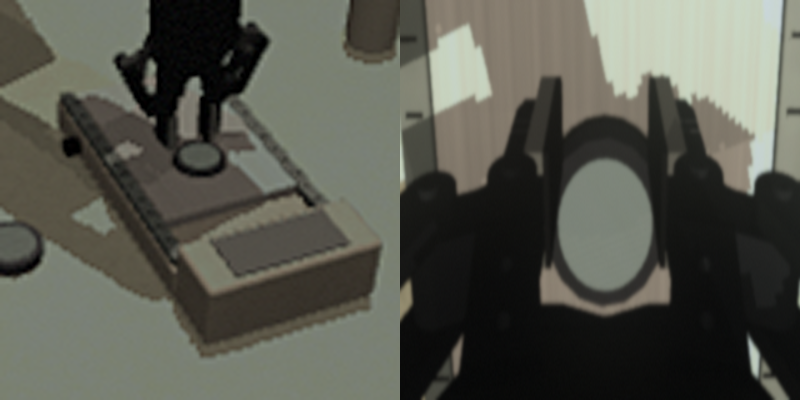

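```bash
python3 -m inch '[{"hand":0.3,"dp":[0,-0.05,0],"rot":[0,0,0]},{"hand":0.3,"dp":[0,-0.2,0],"rot":[0,0,0]},{"hand":0.3,"dp":[0,-0.35,-0.2],"rot":[0,0,0]},{"hand":0.3,"dp":[0,-0.4,-0.5],"rot":[0,0,0]},{"hand":0.3,"dp":[0,-0.4,-0.8],"rot":[0,0,0]},{"hand":0.3,"dp":[0,-0.2,-1],"rot":[0,0,0]},{"hand":0.3,"dp":[0,0.2,-1],"rot":[0,0,0]},{"hand":0.3,"dp":[0,0.6,-1],"rot":[0,0,0]},{"hand":0.3,"dp":[0,0.7,-1],"rot":[0,0,0]},{"hand":0.3,"dp":[0,0.7,-1],"rot":[0,0,0]}]'
python3 -c "
from geo import *
tools(S(STAGE,(-.012,0,.0415))[0])
c=grab('wrist','w13.png');grab('scene','s13.png')
a=load('s13.png')['img'][140:260,310:430]; b=c['img']
print(w2p(c,S(STAGE,(.0155,0,.045))))
cv2.imwrite('pics/c13.png',np.hstack([cv2.resize(a,(400,400),interpolation=cv2.INTER_CUBIC),cv2.resize(b[:,120:520],(400,400))])[:,:,::-1])"
```

```text
time_s: 12.88
tcp_pos: [0.6153, 0.1159, 0.1626]
eef_rot: [0.002, 0.801, 0.598, 0.002]
contact_force: [-1.2, -0.9, 0.4]
opening: 0.35
t 12.8833 tcp [0.6153 0.1159 0.1626] F [-1.19 -0.91  0.42] open 0.35
dp [ 0.005 -0.758  1.005] rot [ 0.012 -0.002 -0.009]
stage mm [ 78.2  -1.2 162.6]
[[324.42996305 104.72261242]]
```

View pics/c13.png

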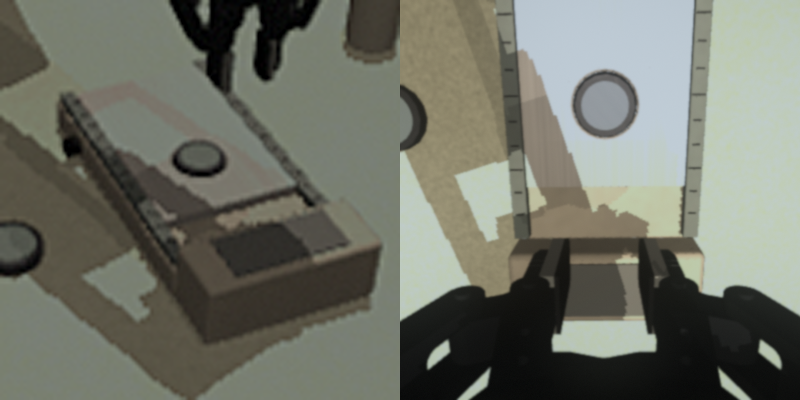

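```bash
python3 -c "
from geo import *
b=load('w13.png')['img'][65:145,285:365]; a=load('s13.png')['img'][175:200,355:385]
cv2.imwrite('pics/c14.png',np.hstack([cv2.resize(b,(400,400),interpolation=cv2.INTER_CUBIC),cv2.resize(a,(400,333),interpolation=cv2.INTER_CUBIC)[:333].repeat(1,0) if 0 else cv2.copyMakeBorder(cv2.resize(a,(400,333),interpolation=cv2.INTER_CUBIC),0,67,0,0,0)])[:,:,::-1])"
```

```text
(no output)
```

View pics/c14.png

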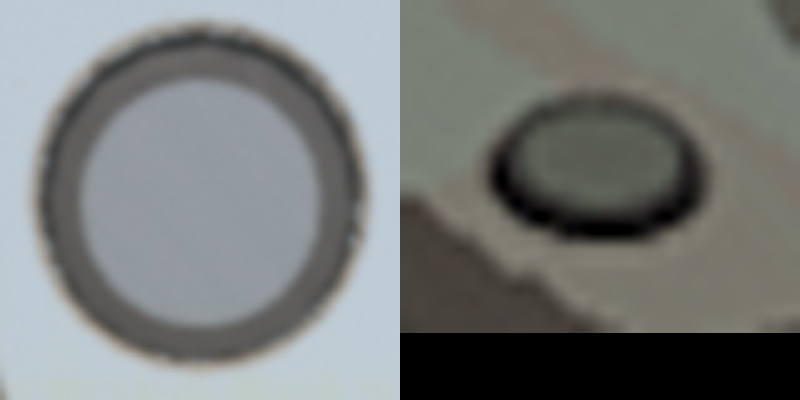

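```bash
python3 -c "
from geo import *
print(r.close_job())"
```

```text
the job is handed in; nothing more can be done
None
```

The smaller grey disc is in the pocket, released, and the job is handed in after about 13 s of the allowed 45 s. I laid it on the near end of the plate (stage x ≈ -48 mm), let go, and slid it along the middle with the half-open fingertips behind it, without lifting it.

**Last checks:**
- The final wrist and scene pictures show the disc sitting level, with the pocket rim visible all round it.
- When I pushed a further 2.5 mm or so, the disc stayed put. I felt no force above noise, so I saw the pocket stop it but did not feel the wall.
- The gripper was clear of everything at hand-in. I never went near the bottle, rack or slide box on the bench, but I did not measure them again at the end.

**Disagreement:** the wrist camera put the plate's midline about 4 mm to the +y side of my fit from the two fixed cameras. I trusted the wrist camera, and the disc stayed centred between the fingers and dropped in, which supports that.

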